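# Open the drying box and hold its gate wide

## Task

Stop the drying box's fan: push the button on the grey control box fully down and let it come up again. Then squeeze the catch with the two round posts until both posts stay in, after that squeeze the catch with the two flat plates in the same way, take the gate by its upright post and swing it towards you past its detent until it stands about square to the box. Finish while holding it there by the post, against its closing spring, and leave the jars, tubes, brushes and other things around where they are.

Things in the scene. Friction and masses are not known exactly. Their poses are not given: they have to be found in the camera images.
- drybox: Drying box: low plywood case fixed to the table, 200 mm deep (x), 280 wide (y), 110 high, vent slots in its roof. Origin: centre of its underside; x from gate side to back, y left seen from the robot, z up. The gate closes the whole front (-x) and hinges at the left (+y) end. Two catches stand on the roof at the front edge, 140 mm apart; a jar and a tube on its rear half.
- fan_btn_top (a point): Centre of the top of the fan's round push button (30 mm across, pressed straight down, 6 mm travel, about 5 N when fully down, springs back). It sits on a grey metal control box, 90 x 120 x 50 mm, fixed to the table right of the drying box; the button top is 72 mm above the table.
- fan_btn (a joint): Push of the fan button in m: 0 up, 0.006 fully down.
- round_catch_mid (a point): Catch with two ROUND upright posts, 14 mm thick, on a disc base; at the left or right place. This point: half-way between the posts, 140 mm above the table (30 above the roof), a good height to squeeze; axes as the box. Posts at +-22 mm along the box's y, 58 mm over the outsides, 4 to 46 mm above the roof; an arm from each runs forward, 8 to 18 mm above the roof, to a hook holding the gate.
- flat_catch_mid (a point): Catch with two FLAT upright plates (34 mm long along the box's x, 10 mm thick) on a rectangular base; at the other place. This point: half-way between the plates, 140 mm above the table (30 above the roof); axes as the box. Plates at +-24 mm along the box's y, 58 mm over the outsides, 4 to 46 mm above the roof; arms and hooks as on the round catch.
- round_left_tab (a joint): Inward travel of the round catch's left (+y) post in m: 0 shut, 0.011 fully squeezed (36 mm over both outsides). It slides along the box's y against about 2.5 N of friction and stays where it is put; from about 0.008 on it no longer holds the gate.
- round_right_tab (a joint): Inward travel of the round catch's right (-y) post in m: 0 shut, 0.011 fully squeezed (36 mm over both outsides). It slides along the box's y against about 2.5 N of friction and stays where it is put; from about 0.008 on it no longer holds the gate.
- flat_left_tab (a joint): Inward travel of the flat catch's left (+y) plate in m: 0 shut, 0.011 fully squeezed (36 mm over both outsides). It slides along the box's y against about 2.5 N of friction and stays where it is put; from about 0.008 on it no longer holds the gate.
- flat_right_tab (a joint): Inward travel of the flat catch's right (-y) plate in m: 0 shut, 0.011 fully squeezed (36 mm over both outsides). It slides along the box's y against about 2.5 N of friction and stays where it is put; from about 0.008 on it no longer holds the gate.
- gate (a joint): Swing of the gate in rad: 0 shut, grows as it opens towards the robot (clockwise from above), stop at 1.57. A spring always pulls it shut (0.08 N m shut, 0.4 N m wide). A detent adds up to about 0.3 N m from 0.3 rad to its top at 0.7 and is passed by 1.15. Let go, it swings back (to about 0.9). It is locked until both catches are squeezed.
- gate_hinge (a point): Point on the gate's upright hinge axis, 140 mm above the table. Its axes turn with the gate (shut: those of the box). The gate's panel reaches 250 mm from the hinge, 108 mm high, lugs on it 131 mm high.
- gate_handle: The gate's handle: round upright steel post, 16 mm thick, in front of the gate. Origin on its axis, 140 mm above the table; free from 30 mm below to 25 mm above it; lower down a bracket joins it to the gate. In the gate_hinge axes it stands at x = -48, y = -135 mm. z up, axes turn with the gate.
- tube_a: Bystander, leave alone: a paint tube (100 x 30 x 28 mm) lying on the table at the right of the drying box. Origin: centre of its underside (a tool's: on its length).
- tube_b: Bystander, leave alone: a paint tube (100 x 30 x 28 mm) lying on the table just behind the control box. Origin: centre of its underside (a tool's: on its length).
- tube_c: Bystander, leave alone: a paint tube (100 x 30 x 28 mm) lying on the rear of the drying box's roof. Origin: centre of its underside (a tool's: on its length).
- medium_jar: Bystander, leave alone: a small jar (52 mm across, 60 mm high) on the rear of the drying box's roof. Origin: centre of its underside (a tool's: on its length).
- brush_mug: Bystander, leave alone: a mug of brushes (76 mm across, mug 90 mm, brushes 190 mm high) at the right, behind the control box. Origin: centre of its underside (a tool's: on its length).
- oil_bottle: Bystander, leave alone: a bottle (60 mm across, 130 mm high) at the left. Origin: centre of its underside (a tool's: on its length).
- palette_knife: Bystander, leave alone: a palette knife (200 mm) lying at the left. Origin: centre of its underside (a tool's: on its length).

How it is judged (in metres and radians):
On the way, in this order (a step that is already met when the one before it is completed fails the run):
1. the fan button is pushed fully down, everything else still shut (value of joint fan_btn above 0.0048 m and value of joint gate below 0.05 rad and value of joint each of round_left_tab, round_right_tab, flat_left_tab, flat_right_tab below 0.003 m), for 0.05 s.
2. the button has come up again (value of joint fan_btn below 0.0015 m and value of joint gate below 0.05 rad and value of joint each of round_left_tab, round_right_tab, flat_left_tab, flat_right_tab below 0.003 m), for 0.1 s.
3. both posts of the round catch are in, the flat catch still shut (value of joint each of round_left_tab, round_right_tab above 0.008 m and value of joint each of flat_left_tab, flat_right_tab below 0.003 m and value of joint gate below 0.05 rad), for 0.2 s.
4. both plates of the flat catch are in as well (value of joint each of round_left_tab, round_right_tab, flat_left_tab, flat_right_tab above 0.008 m and value of joint gate below 0.1 rad), for 0.2 s.
5. the gate is past the detent's top, moved by its post (value of joint gate above 0.8 rad and contact force between the fingers and gate_handle above 1 N), for 0.05 s.
At the end, for the whole second after the job is handed in: The gate is held still by the fingers on its post (more than 1 N of contact) at 1.25 rad or more (72 degrees or wider), and the fan button is up (value of joint gate above 1.25 rad and velocity of joint gate between -0.15 and 0.15 rad/s and contact force between the fingers and gate_handle above 1 N and value of joint fan_btn below 0.0015 m); the arm keeps its last pose, push and grip.
It fails at once if a bystander is shifted by more than 30 mm or knocked over (distance of any of tube_a, tube_b, tube_c, medium_jar, brush_mug, oil_bottle, palette_knife from where it was at the start of the episode above 0.03 m or angle between any of medium_jar, brush_mug, oil_bottle's own z axis and vertical above 0.5 rad).
It also fails if it takes over 67 s, if anything falls off the work surface, if the arm or the gripper's body presses on something with over 40 N, if the wrist force passes 120 N, or if a joint passes its speed limit or range.

## Robot

A 6-joint arm with a two-finger parallel gripper is mounted at the origin on the work surface. World frame = base frame: x ahead of the robot, y to its left, z up, the work surface at z = 0. Lengths are in mm, angles in rad, forces in N, time in s.
With the tool pointing down it reaches from about 275 to 1000 mm from the base axis. Payload 8.4 kg.
Tool frame: the origin (TCP) lies between the finger pads; the fingertips stand 11 mm ahead of it and the grasp point (between the pads) lies 8 mm behind it; z points along the fingers, y is the direction in which the jaws open and shut (so a half turn about z gives the same grasp; the last joint's range is limited). The gripper opens to 85 mm and grips with 20 to 120 N. Pads are 22 mm wide; open, the fingers measure 114 mm over their backs; the gripper's body (76 mm by 85 mm) begins 54 mm behind the grasp point. The pads swing forward as they close: fully open they stand 13 mm farther back than shut.
Start: joints at [-1.124, 0.353, 1.633, -0, 1.155, -0.002], TCP at [271.177, -563.108, 216.681] pointing down, gripper open.
Joint ranges: [-2.63, 2.63], [-0.92, 2.1], [0.06, 2.66], [-1.3, 4.44], [0, 2.69], [-3.02, 3.02]. Speed limits (rad/s): [2.22, 2.22, 2.79, 3.14, 3.14, 3.14].

## Interface

Orientations are given as [roll, pitch, yaw] about the fixed x, y, z axes, in that order (R = Rz(yaw) Ry(pitch) Rx(roll)).
In Python, from rig import r, eyes gives the robot as it stands. The module is installed in compiled form; this text tells all that it offers.
- The arm moves only by the tool servo_tool, never from a script. Its argument "rows" is a list of rows, each a list of 3 entries, a list of its own where there are three numbers: the shift along the world's x, y, z in cm, then the turn about the world's z in rad, then the finger opening in cm, from 0 to 8.54. A call has 1 to 5 rows; each row shifts and turns the commanded pose from where the row before left it; what a row does not reach is not made up. A row lasts 1/12 s, in which the tool goes at most 41.7 mm and 7.16 degrees, less where a joint would pass 70% of its speed; a pose out of reach is approached as far as the arm can. A call is refused whole if a number of a shift passes 4.17 or a number of a turn 0.125, either way. A call with a gripper value outside its range is refused whole. The fingers move at their own pace and stop on an object; "squeeze" is the grip in N (left out, the last holds). Time passes only in rows, so rows that do not move let the fingers close. It gives the time, the measured TCP pose, the force and the opening at its end, in the units of the state.
- r.sense(): the state, without advancing time (a new reading comes with each control period).
- eyes.grab_frame(name): name is "side" or "top" or "wrist"; returns a dict with "frame" (384x512x3 uint8, red, green, blue), "depth" (384x512 float32, mm along the optical axis (not along the pixel's ray), 0 where there is no reading), "vertical_fov" (degrees; the focal length in pixels is half the picture's height over the tangent of half this angle, whatever the lens; pixels are square), "cx", "cy" (the principal point, pixels), "camera_from_world" (4x4, takes a point from world to camera coordinates); the wrist camera has in their place "hand_eye" (4x4, takes a point from camera to tool coordinates, whose origin is the TCP and whose axes are the flange's). Camera axes: x right, y down, z forward; pixel columns grow to the right and rows downward; lengths in mm; the calibration is good to about 2 mm. A picture is of the moment at which its call begins: read the wrist's pose just before it.
- r.sign_off(): hands the job in, once; it reports no verdict.
The state is a dict: "clock": time; "qpos": joint angles; "qvel": joint speeds; "joint_efforts": joint torques, N m; "eef_pos": TCP position; "tcp_rot": TCP orientation; "contact_force": force on the tool from outside, world axes, zero at the start; "wrist_torque": the same for the moment, N m; "opening": opening from 0.0 (shut) to 1.0 (fully open).
Only numpy, scipy, OpenCV 4.12 (cv2) and the standard library are available. Lean on these libraries where they do the work, as an engineer would, in place of code of your own. Each camera call takes 0.05 s, during which the arm holds its last target.

## Working session

There is one attempt and no reset: what is moved stays moved. The work goes in short steps, Python scripts to look and compute and a tool call to move; the robot and the scene stay as the last step left them, time stands still between calls to the robot, and variables do not carry over. Pictures are saved under pics/ and viewed, and the job is handed in when it is done.

Besides the shell and the picture viewer there is one more tool, called after "Call:" by a JSON object that holds its "name" and its "arguments", one argument or row to a line. servo_tool: Moves the arm, as the interface text tells. Its arguments: {"type":"object","properties":{"rows":{"type":"array"},"squeeze":{"type":"number"}},"required":["rows"]}

```bash
mkdir -p pics; cat > h.py <<'E'
import numpy as np, cv2
from rig import r, eyes
def grab(n,save=None):
    s=r.sense(); f=eyes.grab_frame(n)
    f['s']=s; h=f['frame'].shape[0]
    f['f']=h/2/np.tan(np.radians(f['vertical_fov'])/2)
    if save: cv2.imwrite('pics/'+save,f['frame'][:,:,::-1])
    if 'camera_from_world' in f: T=np.linalg.inv(f['camera_from_world'])
    else:
        from scipy.spatial.transform import Rotation as R
        W=np.eye(4);W[:3,:3]=R.from_euler('xyz',s['tcp_rot']).as_matrix();W[:3,3]=s['eef_pos'];T=W@f['hand_eye']
    f['T']=T
    return f
def ray_plane(f,u,v,z):
    d=f['T'][:3,:3]@np.array([(u-f['cx'])/f['f'],(v-f['cy'])/f['f'],1]);o=f['T'][:3,3]
    return o+d*(z-o[2])/d[2]
def pts(f):
    v,u=np.mgrid[0:f['depth'].shape[0],0:f['depth'].shape[1]];d=f['depth']
    P=np.stack([(u-f['cx'])/f['f']*d,(v-f['cy'])/f['f']*d,d],-1)
    W=P@f['T'][:3,:3].T+f['T'][:3,3]; W[d==0]=np.nan
    return W
def proj(f,p):
    q=np.linalg.inv(f['T'])@np.append(p,1); return q[:2]/q[2]*f['f']+[f['cx'],f['cy']]
E
python3 - <<'E'
from h import *
print(r.sense())
for n in ['side','top','wrist']:
    f=grab(n,n+'0.png'); print(n,f['vertical_fov'],f['T'].round(2).tolist(), (f['depth']==0).mean())
E
```

```text
{'clock': 0.0, 'qpos': array([-1.12443386e+00,  3.53628589e-01,  1.63419274e+00,  5.40423754e-06,
        1.15517961e+00, -2.41204987e-03]), 'qvel': array([ 0.00109257,  0.00093203,  0.00231574, -0.00039069, -0.00050458,
       -0.00113822]), 'joint_efforts': array([-3.91579979e-04, -6.05250192e+01, -3.42054820e+01, -6.66104347e-05,
        9.50532267e-03, -8.58597332e-06]), 'eef_pos': array([ 270.93240914, -562.64248907,  215.948834  ]), 'tcp_rot': array([-3.14018439e+00, -8.33791488e-06,  4.48772322e-01]), 'contact_force': array([ 0.98542849,  0.2534992 , -0.08573876]), 'wrist_torque': array([0.00393445, 0.01371733, 0.01911355]), 'opening': 0.9975288487116752}
side 56.574388669756736 [[-0.82, -0.36, 0.44, 100.94], [-0.57, 0.53, -0.63, 819.94], [-0.01, -0.77, -0.64, 882.36], [0.0, 0.0, 0.0, 1.0]] 0.004160563151041667
top 48.777268028058586 [[-0.03, -1.0, 0.05, 537.11], [-1.0, 0.03, 0.01, 58.74], [-0.01, -0.05, -1.0, 1317.86], [0.0, 0.0, 0.0, 1.0]] 0.004002888997395833
wrist 58.452817980377745 [[0.43, -0.86, -0.28, 343.38], [-0.9, -0.41, -0.14, -527.96], [-0.0, 0.31, -0.95, 374.14], [0.0, 0.0, 0.0, 1.0]] 0.004023234049479167
```

View pics/side0.png

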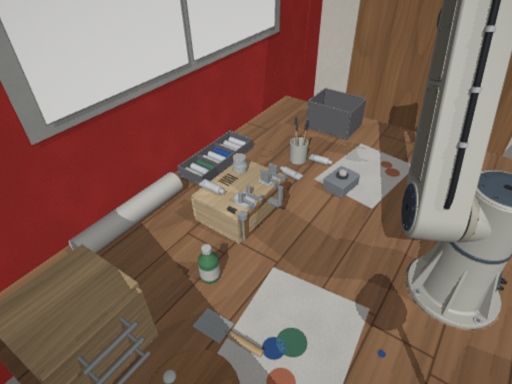

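View pics/top0.png

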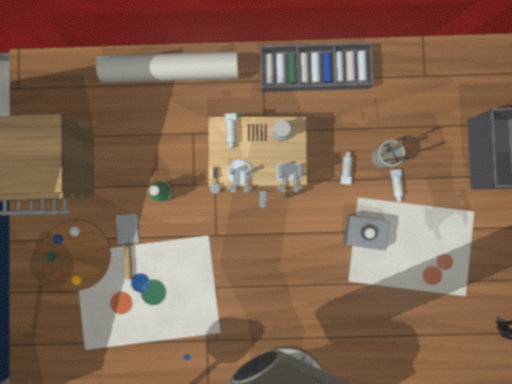

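View pics/wrist0.png

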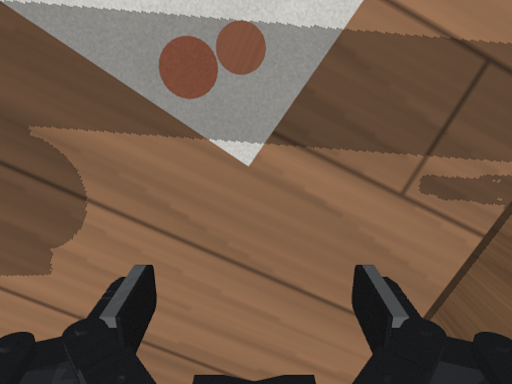

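The top view shows the box at about (258,150), the round catch on the left (240,173), the flat catch on the right (290,173), the gate post near (263,198), and the button at (370,233). Next I'll measure these.

```bash
python3 - <<'E'
from h import *
f=grab('top')
c=f['frame'][100:260,190:430]
cv2.imwrite('pics/topz.png',cv2.resize(c[:,:,::-1],None,fx=3.3,fy=3.3,interpolation=cv2.INTER_CUBIC))
P=pts(f)
np.save('top.npy',P)
for z0,z1,nm in [(120,135,'lug'),(140,175,'tall'),(66,78,'btn'),(45,56,'ctl'),(106,115,'roof')]:
    m=((P[...,2]>z0)&(P[...,2]<z1)).astype(np.uint8); m[:100]=0;m[260:]=0;m[:,:195]=0;m[:,415:]=0
    n,l,st,ce=cv2.connectedComponentsWithStats(m)
    for i in range(1,n):
        if st[i,4]>5:
            q=P[l==i]; mr=cv2.minAreaRect(q[:,:2].astype(np.float32)); print(nm,st[i,4],ce[i].round(1),q.mean(0).round(1),'rect',np.round(mr[0],1),np.round(mr[1],1),round(mr[2],1))
g=grab('side'); c=g['frame'][130:250,180:380]
cv2.imwrite('pics/sidez.png',cv2.resize(c[:,:,::-1],None,fx=4,fy=4,interpolation=cv2.INTER_CUBIC))
E
```

```text
lug 203 [230.5 127.6] [777.8 139.4 128.8] rect [771.2 141.2] [28.7 99. ] 89.2
lug 12 [225.9 129.5] [772.3 152.5 131.1] rect [771.7 152.4] [12.6  8.3] 32.1
lug 20 [279.6 138.2] [743.9   1.3 127.1] rect [746.1   0.8] [45.8 13.2] 83.3
lug 48 [214.3 173.1] [650.2 188.9 123.9] rect [647.8 189.7] [11.8 39.6] 88.5
lug 89 [295.  181.6] [619.9 -38.4 127.1] rect [628.4 -42.3] [19.4 70.9] 89.4
lug 64 [231.9 184.1] [617.3 139.5 128. ] rect [626.3 143.1] [20.3 56.7] 88.2
lug 6 [278.  172.5] [647.1   8.5 123.1] rect [647.1   8.5] [ 0.1 13.8] 88.9
lug 59 [281.4 183.9] [6.141e+02 2.000e-01 1.281e+02] rect [622.6   3.7] [17.1 56.8] 88.0
lug 61 [245.6 184. ] [616.6 100.7 128. ] rect [623.3  96.8] [17.1 53.3] 88.9
lug 80 [214.2 187.8] [608.6 189.9 125.8] rect [609.3 189.1] [25.9 25.6] 88.2
tall 268 [281.  129.2] [761.9  -1.2 165.7] rect [764.2  -0.9] [47.5 45.6] 89.4
tall 12 [401.3 139.8] [ 724.7 -330.7  158.5] rect [ 724.8 -330.6] [8.7 3.3] 35.6
tall 8 [386.2 150.1] [ 696.1 -285.9  166.5] rect [ 696.  -285.8] [8.4 4.3] 28.0
tall 13 [404.4 157.2] [ 676.5 -336.9  158.8] rect [ 676.1 -336.9] [9.1 3.5] 26
[... 973 characters left out ...]
5 -255.    70.9] rect [ 468.6 -255.2] [28.9 26.6] 86.2
ctl 6 [390.3 144. ] [ 730.4 -333.7   50. ] rect [ 730.8 -332.5] [15.   1.4] 69.6
ctl 14 [396.7 150.5] [ 710.3 -352.1   49.6] rect [ 708.5 -353. ] [29.6  5. ] 19.5
ctl 15 [376.  158.6] [ 687.4 -288.8   51.4] rect [ 686.7 -289.6] [34.9  5.5] 21.5
ctl 975 [366.9 232.1] [ 468.8 -253.8   49.5] rect [ 468.4 -254.4] [119.8  89.8] 80.3
roof 5205 [256.4 151.3] [711.2  68.4 110. ] rect [705.3  68.4] [279.9 211.5] 88.4
roof 20 [239.6 188.1] [606.7 119.  108.2] rect [607.  120.8] [23.   5.9] 88.4
roof 67 [265.2 188.1] [604.6  45.9 109. ] rect [604.9  43.6] [85.7  6. ] 88.3
roof 23 [287.9 187.8] [603.7 -19.1 108. ] rect [603.2 -19.4] [22.9  6. ] 88.8
```

View pics/topz.png

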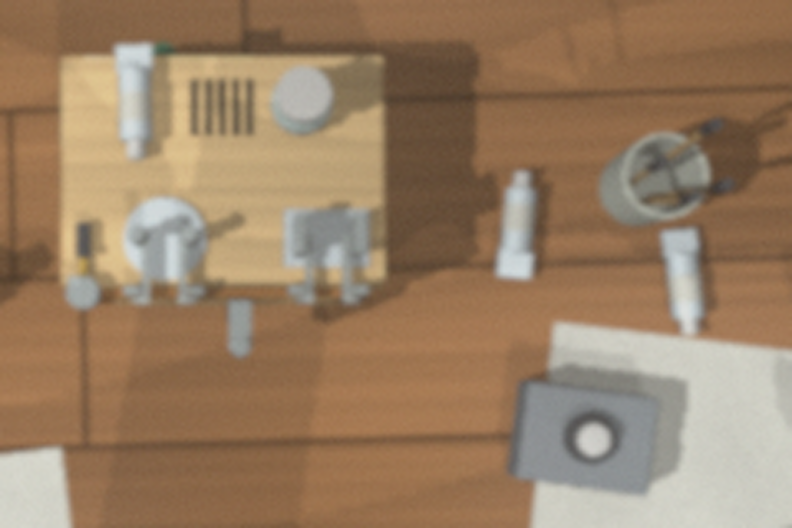

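View pics/sidez.png

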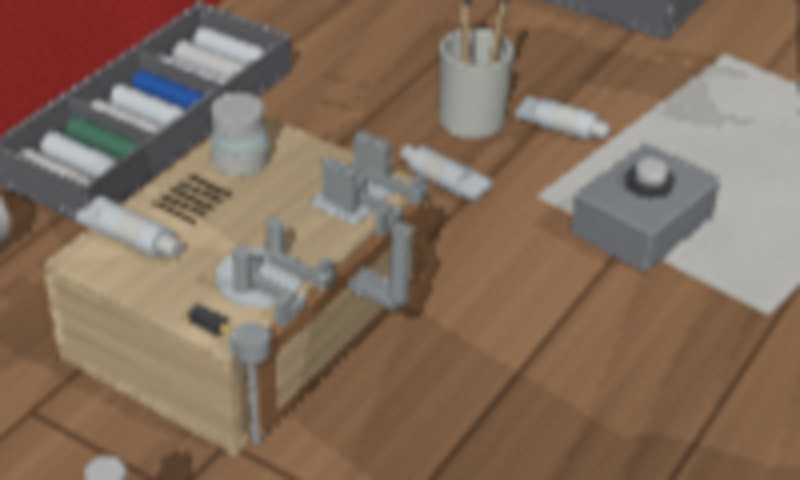

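Call:
{"name": "servo_tool", "arguments": {
  "rows": [
    [[1.98, 3.08, -1.0], -0.0475, 0],
    [[1.98, 3.08, -1.0], -0.0475, 0],
    [[1.98, 3.08, -1.0], -0.0475, 0],
    [[1.98, 3.08, -1.0], -0.0475, 0],
    [[1.98, 3.08, -1.0], -0.0475, 0]
  ],
  "squeeze": 40
}}

```text
clock: 0.67
eef_pos: [370.7, -407.7, 166.3]
tcp_rot: [3.141, -0.0, 0.208]
contact_force: [0.6, -1.0, -0.3]
opening: 0.302
```

Call:
{"name": "servo_tool", "arguments": {
  "rows": [
    [[1.98, 3.08, -1.0], -0.0475, 0],
    [[1.98, 3.08, -1.0], -0.0475, 0],
    [[1.98, 3.08, -1.0], -0.0475, 0],
    [[1.98, 3.08, -1.0], -0.0475, 0],
    [[1.98, 3.08, -1.0], -0.0475, 0]
  ]
}}

```text
clock: 1.08
eef_pos: [469.9, -253.5, 116.3]
tcp_rot: [3.141, -0.0, -0.029]
contact_force: [0.8, -0.6, -0.0]
opening: -0.001
```

Call:
{"name": "servo_tool", "arguments": {
  "rows": [
    [[0, 0, 0], 0, 0],
    [[0, 0, 0], 0, 0]
  ]
}}

```text
clock: 1.25
eef_pos: [469.6, -253.3, 116.1]
tcp_rot: [-3.141, 0.001, -0.023]
contact_force: [-0.5, -0.3, -0.5]
opening: 0.005
```

Call:
{"name": "servo_tool", "arguments": {
  "rows": [
    [[0, -0.15, -1.5], 0, 0],
    [[0, 0, -1.5], 0, 0],
    [[0, 0, -0.5], 0, 0],
    [[0, 0, -0.3], 0, 0],
    [[0, 0, 0], 0, 0]
  ]
}}

```text
clock: 1.67
eef_pos: [468.7, -257.2, 78.5]
tcp_rot: [-3.141, 0.001, -0.027]
contact_force: [0.2, 0.3, -0.3]
opening: 0.002
```

Call:
{"name": "servo_tool", "arguments": {
  "rows": [
    [[0, 0, -0.15], 0, 0],
    [[0, 0, -0.15], 0, 0]
  ]
}}

```text
clock: 1.83
eef_pos: [469.6, -257.2, 76.4]
tcp_rot: [3.141, -0.001, -0.027]
contact_force: [1.5, -0.1, -0.3]
opening: -0.0
```

```bash
python3 - <<'E'
from h import *
f=grab('wrist','w1.png'); print(f['s']['contact_force'],f['s']['eef_pos'])
g=grab('side'); c=g['frame'][110:230,280:440]
cv2.imwrite('pics/s1.png',cv2.resize(c[:,:,::-1],None,fx=4,fy=4,interpolation=cv2.INTER_CUBIC))
E
```

```text
[ 1.50807716 -0.09064259 -0.29361369] [ 469.56756932 -257.21235504   76.37274203]
```

View pics/w1.png

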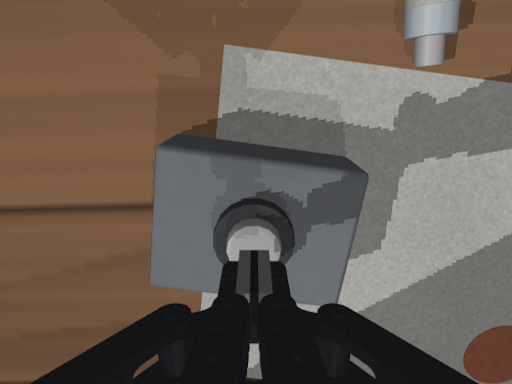

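View pics/s1.png

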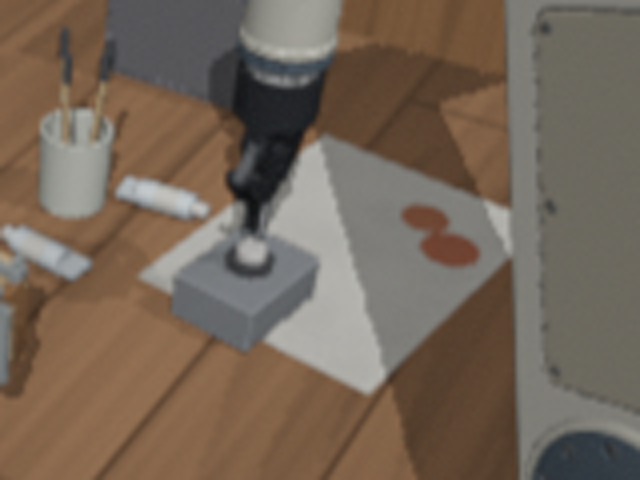

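```bash
python3 - <<'E'
from h import *
f=grab('wrist'); s=f['s']; print(s['eef_pos'],s['tcp_rot'],s['contact_force'])
for u,v in [(253,240),(253,265),(254,250)]:
    print(u,v,ray_plane(f,u,v,72).round(1), ray_plane(f,u,v,66).round(1))
print('tip',proj(f,s['eef_pos']-[0,0,11]),'tcp',proj(f,s['eef_pos']),'btn',proj(f,[468.6,-255,72]))
P=pts(f)
for v in range(190,330,6): print(v,P[v,253].round(0),P[v,240].round(0))
c=f['frame'][180:320,180:330]; cv2.imwrite('pics/w1z.png',cv2.resize(c[:,:,::-1],None,fx=4,fy=4))
E
```

```text
[ 469.31081484 -256.84984389   76.01675628] [ 3.14132898e+00 -5.36809564e-04 -2.63381282e-02] [ 0.0306422  -0.18006657 -0.73210123]
253 240 [ 473.6 -256.8   72. ] [ 470.8 -256.7   66. ]
253 265 [ 459.1 -256.4   72. ] [ 455.7 -256.3   66. ]
254 250 [ 467.9 -257.1   72. ] [ 464.8 -257.1   66. ]
tip [253.38989153 241.7433911 ] tcp [253.37927522 251.04388798] btn [249.88226362 248.83855891]
190 [ 495. -257.   52.] [ 494. -250.   51.]
196 [ 491. -257.   51.] [ 491. -250.   51.]
202 [ 490. -257.   59.] [ 489. -250.   56.]
208 [ 488. -257.   62.] [ 488. -250.   64.]
214 [ 485. -257.   63.] [ 485. -250.   63.]
220 [ 482. -257.   66.] [ 482. -250.   63.]
226 [ 481. -257.   72.] [ 480. -250.   69.]
232 [ 478. -257.   73.] [ 478. -250.   72.]
238 [ 475. -257.   72.] [ 476. -250.   73.]
244 [ 472. -257.   73.] [ 472. -250.   72.]
250 [ 469. -257.   73.] [ 468. -250.   73.]
256 [ 480. -257.  101.] [ 480. -251.  102.]
262 [ 480. -257.  107.] [ 480. -252.  106.]
268 [ 480. -257.  112.] [ 480. -252.  112.]
274 [ 480. -257.  117.] [ 480. -252.  116.]
280 [ 480. -257.  121.] [ 480. -252.  120.]
286 [ 479. -257.  124.] [ 481. -252.  126.]
292 [ 480. -257.  128.] [ 480. -252.  129.]
298 [ 477. -257.  128.] [ 481. -253.  133.]
304 [ 475. -257.  129.] [ 480. -253.  136.]
310 [ 472. -257.  128.] [ 481. -253.  140.]
316 [ 470. -257.  129.] [ 480. -253.  142.]
322 [ 468. -257.  129.] [ 481. -253.  146.]
328 [ 465. -257.  129.] [ 480. -253.  148.]
```

View pics/w1z.png

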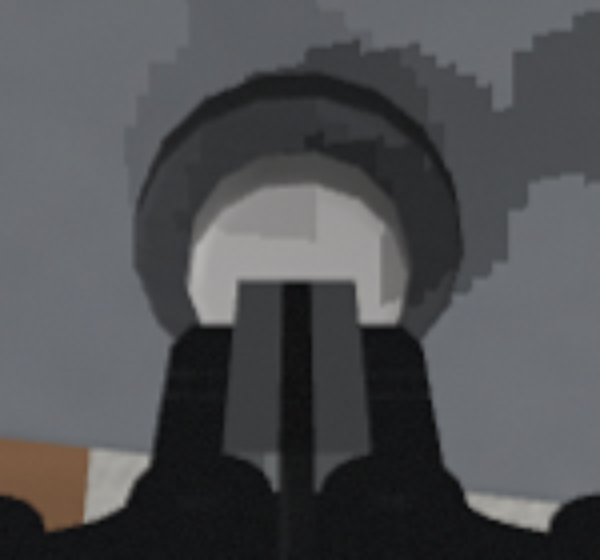

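The fingers aren't touching yet. Depth puts their lower edge near z≈95, which is higher than the stated geometry. I'll go down in small steps and watch the force.

Call:
{"name": "servo_tool", "arguments": {
  "rows": [
    [[0, 0, -0.5], 0, 0],
    [[0, 0, -0.4], 0, 0],
    [[0, 0, -0.2], 0, 0],
    [[0, 0, 0], 0, 0]
  ]
}}

```text
clock: 2.32
eef_pos: [468.7, -256.3, 63.9]
tcp_rot: [-3.141, 0.001, -0.026]
contact_force: [-0.5, 1.2, -0.2]
opening: -0.001
```

```bash
python3 - <<'E'
from h import *
f=grab('wrist'); s=f['s']; print(s['eef_pos'],s['contact_force'],s['opening'])
P=pts(f)
for v in range(220,300,4): print(v,P[v,253].round(0),P[v,243].round(0))
c=f['frame'][180:320,180:330]; cv2.imwrite('pics/w2z.png',cv2.resize(c[:,:,::-1],None,fx=4,fy=4))
E
```

```text
[ 468.72335128 -256.30536772   63.94978152] [-0.47370723  1.20282347 -0.21739909] -0.0012959947337203093
220 [ 486. -257.   63.] [ 485. -252.   63.]
224 [ 483. -256.   63.] [ 483. -251.   62.]
228 [ 482. -256.   66.] [ 481. -251.   62.]
232 [ 482. -256.   70.] [ 481. -252.   68.]
236 [ 481. -256.   72.] [ 481. -252.   72.]
240 [ 480. -256.   74.] [ 479. -252.   72.]
244 [ 477. -256.   72.] [ 477. -252.   73.]
248 [ 475. -256.   73.] [ 475. -252.   73.]
252 [ 479. -256.   85.] [ 479. -252.   85.]
256 [ 479. -256.   90.] [ 479. -252.   88.]
260 [ 479. -256.   92.] [ 479. -252.   92.]
264 [ 479. -256.   96.] [ 480. -252.   97.]
268 [ 479. -256.  100.] [ 479. -252.  100.]
272 [ 479. -256.  102.] [ 479. -253.  103.]
276 [ 479. -257.  106.] [ 479. -253.  105.]
280 [ 479. -257.  109.] [ 479. -253.  108.]
284 [ 479. -256.  110.] [ 479. -253.  111.]
288 [ 479. -257.  113.] [ 480. -253.  115.]
292 [ 479. -257.  116.] [ 479. -253.  116.]
296 [ 478. -256.  117.] [ 480. -253.  120.]
```

View pics/w2z.png

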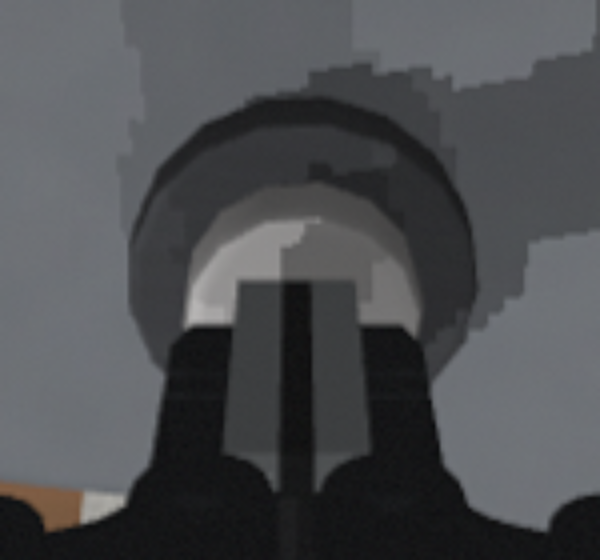

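Call:
{"name": "servo_tool", "arguments": {
  "rows": [
    [[0, 0, -0.5], 0, 0],
    [[0, 0, -0.4], 0, 0],
    [[0, 0, 0], 0, 0]
  ]
}}

```text
clock: 2.62
eef_pos: [469.4, -256.7, 55.1]
tcp_rot: [3.141, -0.0, -0.026]
contact_force: [0.3, -1.5, 1.7]
opening: 0.0
```

Call:
{"name": "servo_tool", "arguments": {
  "rows": [
    [[0, 0, -0.2], 0, 0],
    [[0, 0, 0], 0, 0]
  ]
}}

```text
clock: 2.78
eef_pos: [469.3, -256.7, 53.6]
tcp_rot: [3.141, -0.0, -0.026]
contact_force: [0.7, 0.3, 4.0]
opening: -0.003
```

Call:
{"name": "servo_tool", "arguments": {
  "rows": [
    [[0, 0, -0.2], 0, 0],
    [[0, 0, 0], 0, 0]
  ]
}}

```text
clock: 2.95
eef_pos: [469.4, -256.8, 51.7]
tcp_rot: [3.141, -0.0, -0.026]
contact_force: [0.3, -0.5, 4.7]
opening: 0.003
```

Call:
{"name": "servo_tool", "arguments": {
  "rows": [
    [[0, 0, -0.15], 0, 0],
    [[0, 0, 0], 0, 0]
  ]
}}

```text
clock: 3.12
eef_pos: [469.4, -256.7, 51.3]
tcp_rot: [3.141, -0.0, -0.026]
contact_force: [-2.3, 1.5, 16.4]
opening: 0.002
```

Call:
{"name": "servo_tool", "arguments": {
  "rows": [
    [[0, 0, -0.12], 0, 0],
    [[0, 0, 0], 0, 0]
  ]
}}

```text
clock: 3.28
eef_pos: [469.5, -256.8, 51.0]
tcp_rot: [3.141, -0.001, -0.026]
contact_force: [-7.2, 3.0, 28.6]
opening: 0.006
```

Call:
{"name": "servo_tool", "arguments": {
  "rows": [
    [[0, 0, 1.0], 0, 0],
    [[0, 0, 2.5], 0, 0],
    [[0, 0, 3.5], 0, 0],
    [[0, 0, 3.5], 0, 4],
    [[0, 0, 2.7], 0, 8.54]
  ]
}}

```text
clock: 3.7
eef_pos: [469.1, -256.6, 183.1]
tcp_rot: [3.141, -0.001, -0.026]
contact_force: [0.5, -0.6, -0.3]
opening: 0.275
```

```bash
python3 - <<'E'
from h import *
print(r.sense()['eef_pos'],r.sense()['contact_force'])
f=grab('wrist')
P=pts(f)
b=np.abs(P[...,2]-72)<3; b&=np.hypot(P[...,0]-469,P[...,1]+257)<25
print('btn',P[b].mean(0),b.sum())
c=f['frame']; cv2.imwrite('pics/w3.png',c[:,:,::-1])
E
```

```text
[ 469.14791643 -256.63495969  183.13798644] [ 0.50082981 -0.6153979  -0.26875807]
btn [ 468.56805942 -257.03878069   72.69940779] 960
```

View pics/w3.png

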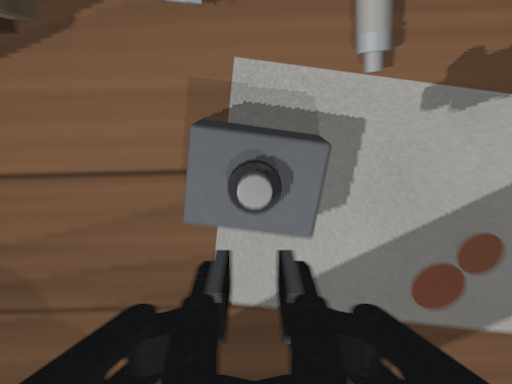

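The button is back up (top at z≈72.7). Next I move above the round catch.

Call:
{"name": "servo_tool", "arguments": {
  "rows": [
    [[1.67, 3.42, 0.1], 0, 8.54],
    [[1.67, 3.42, 0.1], 0, 8.54],
    [[1.67, 3.42, 0.1], 0, 8.54],
    [[1.67, 3.42, 0.1], 0, 8.54],
    [[1.67, 3.42, 0.1], 0, 8.54]
  ]
}}

```text
clock: 4.17
eef_pos: [552.7, -84.0, 185.6]
tcp_rot: [-3.142, 0.001, -0.027]
contact_force: [0.9, -1.3, 0.5]
opening: 1.0
```

Call:
{"name": "servo_tool", "arguments": {
  "rows": [
    [[1.67, 3.42, 0.1], 0, 8.54],
    [[1.67, 3.42, 0.1], 0, 8.54],
    [[1.67, 3.42, 0.1], 0, 8.54],
    [[1.67, 3.42, 0.1], 0, 8.54],
    [[1.67, 3.42, 0.1], 0, 8.54]
  ]
}}

```text
clock: 4.58
eef_pos: [636.2, 87.2, 190.3]
tcp_rot: [3.141, 0.001, -0.026]
contact_force: [1.3, -1.1, 0.7]
opening: 0.996
```

Call:
{"name": "servo_tool", "arguments": {
  "rows": [
    [[1.67, 3.2, 0], 0, 8.54],
    [[0, 0, 0], 0, 8.54],
    [[0, 0, 0], 0, 8.54]
  ]
}}

```text
clock: 4.83
eef_pos: [652.8, 119.1, 189.8]
tcp_rot: [3.141, 0.001, -0.023]
contact_force: [-0.5, -1.0, -0.8]
opening: 0.998
```

```bash
python3 - <<'E'
from h import *
f=grab('wrist','w4.png'); print(f['s']['eef_pos'],f['s']['tcp_rot'],f['s']['opening'])
P=pts(f); np.save('w4.npy',P)
m=((P[...,2]>143)&(P[...,2]<166)).astype(np.uint8)
n,l,st,ce=cv2.connectedComponentsWithStats(m)
for i in range(1,n):
    if st[i,4]>30:
        q=P[l==i]; mr=cv2.minAreaRect(q[:,:2].astype(np.float32)); print(st[i,4],ce[i].round(1),q.mean(0).round(1),'rect',np.round(mr[0],1),np.round(mr[1],1),round(mr[2],1))
E
```

```text
[652.78939936 119.10690153 189.82665254] [ 3.14128220e+00  1.28082315e-03 -2.34633057e-02] 0.9984574126896224
1867 [452.1  34.7] [755.3  13.9 152.7] rect [753.2   9.5] [43.6 15.1] 41.6
1552 [442.8 220.8] [651.9   3.8 153.7] rect [650.5   2.2] [11.4 34.1] 88.1
416 [507. 226.] [644.8 -41.1 147.3] rect [648.6 -41.4] [ 2.8 33.9] 88.5
533 [220.3 221.4] [655.4 139.1 154.8] rect [654.  139.7] [13.1 13.9] 44.8
538 [291.3 221.5] [654.2  96.1 154.7] rect [652.9  95.9] [13.4 13.5] 88.9
754 [348.4 349.2] [560.7  56.5 157.7] rect [557.1  55.3] [16.1 15.7] 50.7
```

View pics/w4.png

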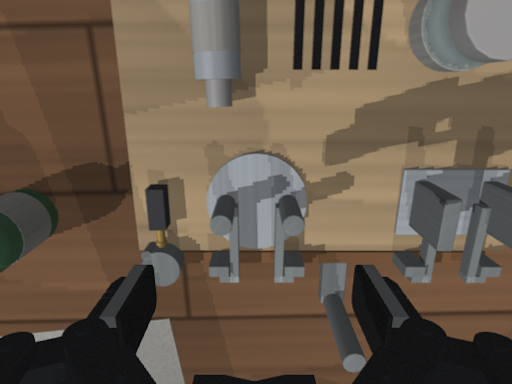

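Call:
{"name": "servo_tool", "arguments": {
  "rows": [
    [[0.06, -0.13, -1.5], 0, 7.4],
    [[0, 0, -2.0], 0, 7.4],
    [[0, 0, -2.0], 0, 7.4],
    [[0, 0, -1.5], 0, 7.4],
    [[0, 0, -1.0], 0, 7.4]
  ]
}}

```text
clock: 5.3
eef_pos: [651.8, 114.3, 109.0]
tcp_rot: [3.141, 0.003, -0.028]
contact_force: [-0.1, 0.4, 0.5]
opening: 0.867
```

```bash
python3 - <<'E'
from h import *
f=grab('wrist','w5.png'); print(f['s']['eef_pos'],f['s']['contact_force'],f['s']['opening'])
P=pts(f)
for u in (135,160,350,372):
  print(u,[(v,*P[v,u].round(0)) for v in range(250,330,10)])
E
```

```text
[651.75770599 114.27272537 108.99605749] [-0.11465131  0.4404421   0.49438181] 0.8673049342363588
135 [(250, np.float64(655.0), np.float64(174.0), np.float64(111.0)), (260, np.float64(650.0), np.float64(174.0), np.float64(112.0)), (270, np.float64(644.0), np.float64(175.0), np.float64(111.0)), (280, np.float64(660.0), np.float64(161.0), np.float64(148.0)), (290, np.float64(663.0), np.float64(157.0), np.float64(160.0)), (300, np.float64(664.0), np.float64(154.0), np.float64(167.0)), (310, np.float64(663.0), np.float64(153.0), np.float64(170.0)), (320, np.float64(659.0), np.float64(153.0), np.float64(171.0))]
160 [(250, np.float64(655.0), np.float64(161.0), np.float64(111.0)), (260, np.float64(663.0), np.float64(154.0), np.float64(137.0)), (270, np.float64(663.0), np.float64(151.0), np.float64(145.0)), (280, np.float64(660.0), np.float64(151.0), np.float64(148.0)), (290, np.float64(656.0), np.float64(151.0), np.float64(149.0)), (300, np.float64(653.0), np.float64(151.0), np.float64(151.0)), (310, np.float64(648.0), np.float64(152.0), np.float64(151.0)), (320, np.float64(645.0), np.floa
[... 349 characters left out ...]
), (300, np.float64(653.0), np.float64(77.0), np.float64(154.0)), (310, np.float64(649.0), np.float64(77.0), np.float64(155.0)), (320, np.float64(646.0), np.float64(78.0), np.float64(158.0))]
372 [(250, np.float64(651.0), np.float64(54.0), np.float64(110.0)), (260, np.float64(646.0), np.float64(54.0), np.float64(111.0)), (270, np.float64(640.0), np.float64(54.0), np.float64(111.0)), (280, np.float64(657.0), np.float64(67.0), np.float64(147.0)), (290, np.float64(661.0), np.float64(71.0), np.float64(160.0)), (300, np.float64(661.0), np.float64(73.0), np.float64(166.0)), (310, np.float64(661.0), np.float64(75.0), np.float64(171.0)), (320, np.float64(657.0), np.float64(74.0), np.float64(171.0))]
```

View pics/w5.png

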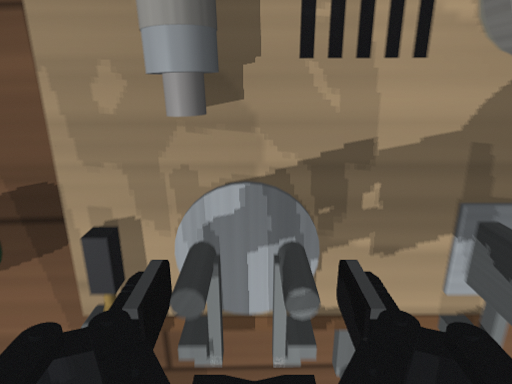

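Call:
{"name": "servo_tool", "arguments": {
  "rows": [
    [[0, 0, 0], 0, 7.4],
    [[0, 0, 0], 0, 7.4]
  ]
}}

```text
clock: 5.52
eef_pos: [653.8, 115.5, 111.7]
tcp_rot: [-3.142, -0.001, -0.027]
contact_force: [-0.0, -0.0, 0.4]
opening: 0.865
```

```bash
python3 - <<'E'
from h import *
f=grab('wrist'); print(f['s']['eef_pos'],f['s']['contact_force'],f['s']['tcp_rot'])
P=pts(f); np.save('w6.npy',P)
m=((P[...,2]>147)&(P[...,2]<162)).astype(np.uint8); m[:,:165]=0;m[:,340:]=0;m[330:]=0
n,l,st,ce=cv2.connectedComponentsWithStats(m)
for i in range(1,n):
    if st[i,4]>30:
        q=P[l==i]; mr=cv2.minAreaRect(q[:,:2].astype(np.float32)); print(st[i,4],ce[i].round(1),q.mean(0).round(1),'rect',np.round(mr[0],1),np.round(mr[1],1),round(mr[2],1))
E
```

```text
[653.75653594 115.49284613 111.71726815] [-0.03718797 -0.01639785  0.36725242] [-3.14154093e+00 -6.09488032e-04 -2.69152927e-02]
1277 [192.9 299. ] [655.7 138.9 155.1] rect [654.2 139.6] [13.9 14.2] 37.2
1274 [303.1 298.9] [654.6  96.1 155.1] rect [652.7  95.7] [13.7 14.4] 76.7
```

Call:
{"name": "servo_tool", "arguments": {
  "rows": [
    [[0, 0.2, -0.4], 0, 7.4],
    [[0, 0, -0.4], 0, 7.4],
    [[0, 0, 0], 0, 7.4]
  ]
}}

```text
clock: 5.82
eef_pos: [653.2, 118.2, 102.6]
tcp_rot: [3.142, 0.0, -0.026]
contact_force: [0.4, 0.0, -0.3]
opening: 0.867
```

```bash
cat > gap.py <<'E'
from h import *
f=grab('wrist','g.png'); print(f['s']['eef_pos'],f['s']['contact_force'],f['s']['opening'])
P=pts(f)
m=((P[...,2]>147)&(P[...,2]<162)).astype(np.uint8); m[330:]=0;m[250:,:120]=0
n,l,st,ce=cv2.connectedComponentsWithStats(m)
for i in range(1,n):
    if st[i,4]>100:
        q=P[l==i]; mr=cv2.minAreaRect(q[:,:2].astype(np.float32)); print(st[i,4],ce[i].round(1),'rect',np.round(mr[0],1),np.round(mr[1],1),round(mr[2],1))
E
python3 gap.py; cp pics/g.png pics/g1.png
```

```text
[653.23046236 118.21991422 102.62621821] [ 0.41472751  0.01152532 -0.28662909] 0.8667357420593909
1232 [365.3 301.5] rect [654.4  79.5] [14.2 22.2] 48.7
1131 [144.  301.5] rect [656.2 156.4] [21.9 14.5] 37.3
1355 [196.1 310.5] rect [655.2 139.4] [12.4 13.8] 1.0
1366 [313.8 310.4] rect [654.2  95.7] [14.  12.3] 86.5
```

View pics/g1.png

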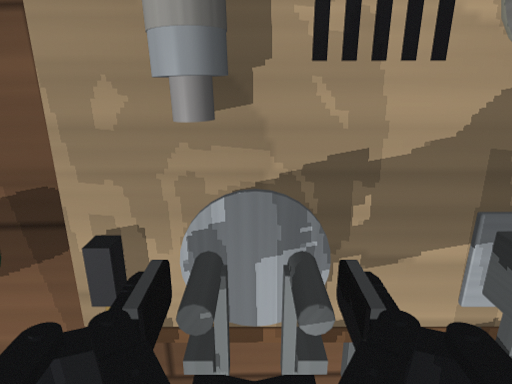

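Call:
{"name": "servo_tool", "arguments": {
  "rows": [
    [[0, 0, 0], 0, 5.0],
    [[0, 0, 0], 0, 4.5],
    [[0, 0, 0], 0, 4.0],
    [[0, 0, 0], 0, 3.5],
    [[0, 0, 0], 0, 3.3]
  ],
  "squeeze": 50
}}

```text
clock: 6.28
eef_pos: [654.0, 117.7, 104.4]
tcp_rot: [3.141, -0.001, -0.026]
contact_force: [-2.0, -3.4, 10.2]
opening: 0.401
```

Call:
{"name": "servo_tool", "arguments": {
  "rows": [
    [[0, 0, 0], 0, 3.3],
    [[0, 0, 0], 0, 3.3],
    [[0, 0, 0], 0, 3.3],
    [[0, 0, 0], 0, 3.3]
  ]
}}

```text
clock: 6.62
eef_pos: [654.0, 117.7, 104.4]
tcp_rot: [3.141, -0.001, -0.026]
contact_force: [-1.6, -3.1, 11.1]
opening: 0.395
```

```bash
python3 gap.py; cp pics/g.png pics/g2.png
```

```text
[654.02077675 117.70020058 104.39399948] [-1.57767014 -3.11310589 11.11471757] 0.39481126832010843
2201 [214.3 304.7] rect [657.9 134.2] [27.9 18.3] 37.4
2198 [292.8 304.5] rect [657.  100.6] [19.  26.6] 51.3
```

View pics/g2.png

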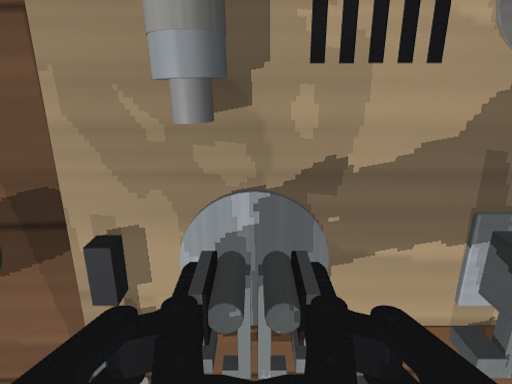

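Call:
{"name": "servo_tool", "arguments": {
  "rows": [
    [[0, 0, 0], 0, 7.0],
    [[0, 0, 0], 0, 7.2],
    [[0, 0, 0], 0, 7.4],
    [[0, 0, 0], 0, 7.4]
  ]
}}

```text
clock: 7.0
eef_pos: [653.3, 118.1, 102.7]
tcp_rot: [-3.142, 0.0, -0.026]
contact_force: [-0.2, -0.3, 0.4]
opening: 0.865
```

```bash
python3 gap.py
```

```text
[653.34500344 118.1463796  102.69845103] [-0.19915445 -0.33329451  0.41655079] 0.8651419690530275
1123 [144.1 301.3] rect [656.5 156.2] [21.9 14.3] 37.5
1226 [365.3 301.5] rect [652.3  74.6] [14.  22.4] 87.8
1341 [225.6 310.5] rect [655.1 128.4] [14.  12.2] 83.6
1345 [284.  310.5] rect [654.4 106.6] [14.  12.1] 87.5
```

Call:
{"name": "servo_tool", "arguments": {
  "rows": [
    [[0, 0, 3.0], 0, 7.4],
    [[0, 0, 4.0], 0, 7.4],
    [[0, -3.5, 0.5], 0, 7.4],
    [[-0.1, -3.5, 0], 0, 7.4],
    [[-0.1, -3.5, 0], 0, 7.4]
  ]
}}

```text
clock: 7.47
eef_pos: [652.0, 12.5, 179.2]
tcp_rot: [-3.142, -0.002, -0.024]
contact_force: [0.6, 0.0, 0.0]
opening: 0.87
```

Call:
{"name": "servo_tool", "arguments": {
  "rows": [
    [[-0.1, -3.5, 0], 0, 7.4],
    [[0, 0, 0], 0, 7.4],
    [[0, 0, 0], 0, 7.4]
  ]
}}

```text
clock: 7.72
eef_pos: [650.3, -23.6, 177.9]
tcp_rot: [-3.142, 0.0, -0.029]
contact_force: [0.6, 0.9, -0.4]
opening: 0.867
```

```bash
python3 gap.py; cp pics/g.png pics/g3.png
```

```text
[650.33897875 -23.6025212  177.88788648] [ 0.5747696   0.90651982 -0.39418163] 0.8666038586057527
1114 [292.5 231.4] rect [649.1 -46.3] [10.2 34.5] 88.5
1123 [210.  231.6] rect [650.6   1.6] [10.1 34. ] 88.6
692 [ 30.3 232.8] rect [653.1 106.1] [13.8 14.3] 51.6
186 [  4.2 231.4] rect [653.3 123.3] [12.7  5.1] 1.5
```

View pics/g3.png

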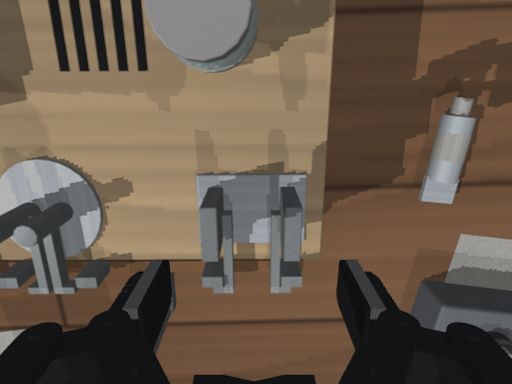

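Call:
{"name": "servo_tool", "arguments": {
  "rows": [
    [[0, 0.12, -1.5], 0, 7.4],
    [[0, 0, -2.0], 0, 7.4],
    [[0, 0, -2.0], 0, 7.4],
    [[0, 0, -1.5], 0, 7.4],
    [[0, 0, 0], 0, 7.4]
  ]
}}

```text
clock: 8.18
eef_pos: [648.3, -18.9, 104.5]
tcp_rot: [-3.141, 0.005, -0.025]
contact_force: [-1.0, -0.1, -0.5]
opening: 0.864
```

Call:
{"name": "servo_tool", "arguments": {
  "rows": [
    [[0, 0, -0.5], 0, 7.4],
    [[0, 0, 0], 0, 7.4],
    [[0, 0, 0], 0, 7.4]
  ]
}}

```text
clock: 8.43
eef_pos: [651.1, -20.2, 103.8]
tcp_rot: [-3.142, -0.001, -0.026]
contact_force: [0.8, 0.0, -0.2]
opening: 0.867
```

```bash
python3 gap.py; cp pics/g.png pics/g4.png
```

```text
[651.07168981 -20.16000715 103.77390716] [ 8.21636695e-01  5.62667132e-04 -1.50451789e-01] 0.8669702478018266
396 [216.9  32.7] rect [745.8 -10.6] [ 6.2 29.7] 22.8
1917 [194.9 298.4] rect [654.    1.5] [10.3 28.4] 88.5
1976 [323.4 298.5] rect [652.3 -46.4] [10.4 29. ] 88.7
1136 [144.7 300.2] rect [653.9  18. ] [22.  14.2] 37.2
1253 [364.7 300.5] rect [651.2 -58.8] [14.3 23.2] 52.4
```

View pics/g4.png

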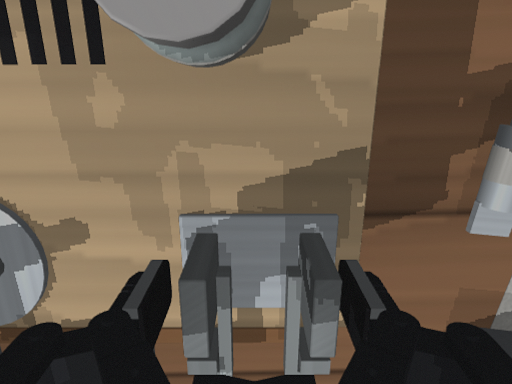

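Call:
{"name": "servo_tool", "arguments": {
  "rows": [
    [[0, -0.2, 0], 0, 7.4],
    [[0, 0, 0], 0, 7.4],
    [[0, 0, 0], 0, 7.4]
  ]
}}

```text
clock: 8.73
eef_pos: [650.8, -22.9, 103.5]
tcp_rot: [-3.142, -0.001, -0.026]
contact_force: [0.4, 0.3, 0.2]
opening: 0.867
```

```bash
python3 gap.py
```

```text
[650.76189739 -22.91331738 103.54471146] [0.36473455 0.3217693  0.20453398] 0.8671321823369271
471 [208.4  31.4] rect [746.  -10.7] [ 6.4 30.1] 23.2
1955 [316.2 298.1] rect [652.8 -46.4] [10.5 28.2] 88.7
1966 [187.4 298.3] rect [654.    1.5] [10.4 28.5] 88.3
1144 [144.5 300.4] rect [653.3  15.2] [22.7 14.4] 34.9
1246 [364.9 300.7] rect [651.3 -61.5] [14.1 22.6] 50.6
```

Centred to within 0.5 mm, so I'll squeeze the flat catch.

Call:
{"name": "servo_tool", "arguments": {
  "rows": [
    [[0, 0, 0], 0, 5.0],
    [[0, 0, 0], 0, 4.5],
    [[0, 0, 0], 0, 4.0],
    [[0, 0, 0], 0, 3.5],
    [[0, 0, 0], 0, 3.3]
  ]
}}

```text
clock: 9.2
eef_pos: [650.9, -22.3, 104.3]
tcp_rot: [-3.141, -0.001, -0.026]
contact_force: [-3.1, 2.1, 11.7]
opening: 0.398
```

Call:
{"name": "servo_tool", "arguments": {
  "rows": [
    [[0, 0, 0], 0, 3.3],
    [[0, 0, 0], 0, 3.3],
    [[0, 0, 0], 0, 3.3],
    [[0, 0, 0], 0, 3.3]
  ]
}}

```text
clock: 9.53
eef_pos: [650.9, -22.3, 104.3]
tcp_rot: [-3.141, -0.001, -0.026]
contact_force: [-3.2, 1.9, 10.9]
opening: 0.396
```

Call:
{"name": "servo_tool", "arguments": {
  "rows": [
    [[0, 0, 0], 0, 7.0],
    [[0, 0, 0], 0, 7.2],
    [[0, 0, 0], 0, 7.4],
    [[0, 0, 0], 0, 7.4]
  ]
}}

```text
clock: 9.87
eef_pos: [650.3, -22.8, 102.7]
tcp_rot: [3.142, 0.0, -0.026]
contact_force: [0.2, -0.6, -0.1]
opening: 0.867
```

```bash
python3 gap.py
```

```text
[650.34377087 -22.77204195 102.69919479] [ 0.15354184 -0.63400198 -0.10706524] 0.8670102953790313
473 [206.4  30.8] rect [745.8 -10.5] [ 6.1 28.8] 23.1
1842 [216.8 298.3] rect [653.7  -9.5] [10.2 28.4] 88.8
1834 [287.5 298.2] rect [654.2 -35.4] [10.2 25.7] 88.5
1118 [144.  301.2] rect [653.1  15.5] [22.1 14.2] 36.4
1220 [365.2 301.5] rect [649.1 -66.5] [14.3 22.8] 88.6
```

Both plates are in 11 mm. I'll move over the gate post now, and work out the arc waypoints alongside.

Call:
{"name": "servo_tool", "arguments": {
  "rows": [
    [[0, 0, 3.0], 0, 7.4],
    [[0, 0, 3.5], 0, 7.4],
    [[-3.1, 2.6, 0.3], 0, 7.4],
    [[-3.1, 2.6, 0], 0, 7.4],
    [[-3.1, 2.6, 0], 0, 7.4]
  ]
}}

```text
clock: 10.33
eef_pos: [556.9, 55.7, 171.5]
tcp_rot: [-3.141, -0.001, -0.028]
contact_force: [-0.2, 0.4, -0.6]
opening: 0.864
```

Call:
{"name": "servo_tool", "arguments": {
  "rows": [
    [[0, 0, 0], 0, 7.4],
    [[0, 0, 0], 0, 7.4],
    [[0, 0, 0], 0, 7.4]
  ]
}}

```text
clock: 10.58
eef_pos: [558.1, 55.4, 171.4]
tcp_rot: [3.141, -0.001, -0.025]
contact_force: [0.3, -0.7, 0.1]
opening: 0.865
```

```bash
python3 gap.py; cp pics/g.png pics/g5.png
python3 - <<'E'
import numpy as np
H=np.array([608.5,189.1])
p0=None
for t in np.arange(0,1.57,0.12):
    a=-0.025-t; c,s=np.cos(a),np.sin(a)
    p=H+np.array([c*-48-s*-135,s*-48+c*-135])
    print(round(t,2),p.round(1),None if p0 is None else (p-p0).round(1)); p0=p
E
```

```text
[558.08204002  55.35705479 171.37110619] [ 0.33818356 -0.72675309  0.12791599] 0.8647622795265366
2120 [383.8  54.7] rect [649.8  -9.1] [10.7 33.9] 88.8
2336 [438.   54.7] rect [649.1 -34.9] [11.3 34. ] 88.9
940 [95.2 56.8] rect [653.2 128.3] [13.9 13.8] 40.0
876 [141.1  56.7] rect [652.6 106.1] [13.6 13.5] 33.9
290 [254.3 229.9] rect [560.7  54.9] [16.   8.4] 89.3
0.0 [557.1  55.3] None
0.12 [541.5  62.5] [-15.6   7.1]
0.24 [526.8  71.4] [-14.7   8.9]
0.36 [513.3  82. ] [-13.5  10.6]
0.48 [501.2  94.2] [-12.1  12.2]
0.6 [490.6 107.7] [-10.6  13.5]
0.72 [481.7 122.4] [-8.9 14.7]
0.84 [474.6 138.1] [-7.1 15.7]
0.96 [469.5 154.5] [-5.1 16.4]
1.08 [466.3 171.4] [-3.1 16.9]
1.2 [465.2 188.5] [-1.1 17.1]
1.32 [466.2 205.7] [ 1.  17.2]
1.44 [469.2 222.6] [ 3.  16.9]
1.56 [474.2 239. ] [ 5.  16.4]
```

View pics/g5.png

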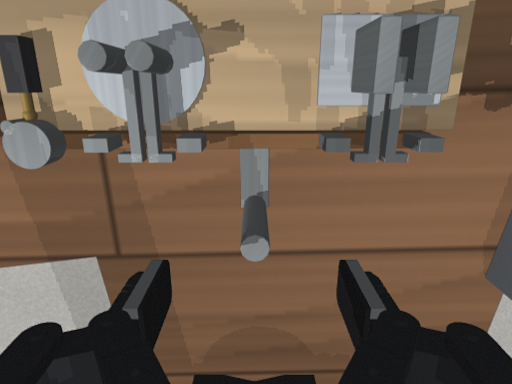

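Call:
{"name": "servo_tool", "arguments": {
  "rows": [
    [[0, 0, -1.6], 0, 7.4],
    [[0, 0, -2.0], 0, 7.4],
    [[0, 0, -2.0], 0, 7.4],
    [[0, 0, -1.0], 0, 7.4],
    [[0, 0, 0], 0, 7.4]
  ]
}}

```text
clock: 11.05
eef_pos: [556.6, 54.5, 102.6]
tcp_rot: [3.141, 0.004, -0.027]
contact_force: [-0.5, -0.4, -0.6]
opening: 0.865
```

Call:
{"name": "servo_tool", "arguments": {
  "rows": [
    [[0, 0, 0], 0, 5.0],
    [[0, 0, 0], 0, 4.0],
    [[0, 0, 0], 0, 3.0],
    [[0, 0, 0], 0, 1.0],
    [[0, 0, 0], 0, 1.0]
  ],
  "squeeze": 45
}}

```text
clock: 11.47
eef_pos: [557.9, 55.0, 105.9]
tcp_rot: [3.141, -0.001, -0.026]
contact_force: [0.2, -2.4, 8.6]
opening: 0.174
```

Call:
{"name": "servo_tool", "arguments": {
  "rows": [
    [[0, 0, 0], 0, 1.0],
    [[0, 0, 0], 0, 1.0],
    [[0, 0, 0], 0, 1.0]
  ]
}}

```text
clock: 11.72
eef_pos: [558.0, 55.0, 105.9]
tcp_rot: [3.141, -0.001, -0.026]
contact_force: [-0.9, -2.7, 6.3]
opening: 0.175
```

```bash
python3 gap.py; cp pics/g.png pics/g6.png
```

```text
[558.04785766  54.98612077 105.90122983] [-0.93080832 -2.73523764  6.29612271] 0.17456804591519537
4888 [459.7  48.2] rect [646.9  -8.8] [11.8 28. ] 88.0
2590 [70.9 38.5] rect [652.7 106.1] [13.7 14.2] 8.8
1300 [13.6 42.2] rect [652.1 124. ] [ 6.6 13.5] 75.0
2440 [253.2 295.5] rect [561.   54.8] [42.3 17.9] 88.5
```

View pics/g6.png

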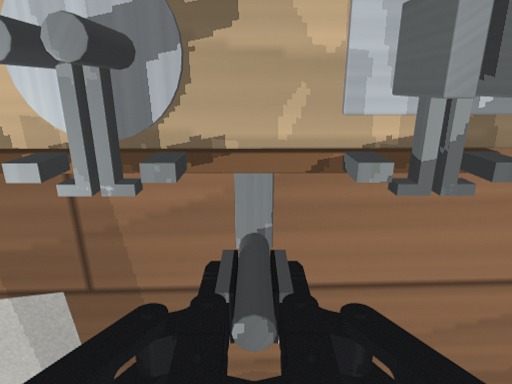

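The post is gripped (about 15 mm opening), and the wrist view shows the hooks clear of the gate lugs. Starting the swing.

Call:
{"name": "servo_tool", "arguments": {
  "rows": [
    [[-0.4, 0.17, 0], 0, 1.0],
    [[-0.78, 0.36, 0], 0, 1.0],
    [[-0.78, 0.4, 0], 0, 1.0],
    [[-0.73, 0.42, 0], 0, 1.0],
    [[0, 0, 0], 0, 1.0]
  ]
}}

```text
clock: 12.18
eef_pos: [529.6, 68.6, 105.9]
tcp_rot: [3.141, 0.0, -0.026]
contact_force: [-3.2, -4.4, 7.9]
opening: 0.171
```

Call:
{"name": "servo_tool", "arguments": {
  "rows": [
    [[-0.8, 0.58, 0], 0, 1.0],
    [[-0.72, 0.62, 0], 0, 1.0],
    [[-0.68, 0.66, 0], 0, 1.0],
    [[-0.62, 0.7, 0], 0, 1.0],
    [[0, 0, 0], 0, 1.0]
  ]
}}

```text
clock: 12.6
eef_pos: [499.5, 92.8, 105.8]
tcp_rot: [3.138, 0.004, -0.026]
contact_force: [-10.9, -15.8, 17.2]
opening: 0.176
```

Call:
{"name": "servo_tool", "arguments": {
  "rows": [
    [[-0.55, 0.68, 0], 0, 1.0],
    [[-0.5, 0.7, 0], 0, 1.0],
    [[-0.46, 0.73, 0], 0, 1.0],
    [[-0.42, 0.75, 0], 0, 1.0],
    [[0, 0, 0], 0, 1.0]
  ]
}}

```text
clock: 13.02
eef_pos: [478.9, 122.0, 105.3]
tcp_rot: [3.139, 0.007, -0.026]
contact_force: [-15.1, -9.8, 20.1]
opening: 0.17
```

Call:
{"name": "servo_tool", "arguments": {
  "rows": [
    [[-0.42, 0.76, 0], 0, 1.0],
    [[-0.38, 0.78, 0], 0, 1.0],
    [[-0.32, 0.8, 0], 0, 1.0],
    [[-0.28, 0.82, 0], 0, 1.0],
    [[0, 0, 0], 0, 1.0]
  ]
}}

```text
clock: 13.43
eef_pos: [467.1, 155.2, 105.1]
tcp_rot: [3.141, 0.003, -0.026]
contact_force: [-7.2, -0.5, 7.1]
opening: 0.175
```

```bash
python3 gap.py; cp pics/g.png pics/g7.png; python3 -c "
from h import *
c=grab('top')['frame'][100:260,190:430]
cv2.imwrite('pics/t7.png',cv2.resize(c[:,:,::-1],None,fx=3.3,fy=3.3))"
```

```text
[467.0988755  155.16591842 105.14528595] [-7.2478739  -0.46562548  7.08282846] 0.1751293270400789
2391 [253.8 293.8] rect [470.6 155. ] [42.1 17.6] 88.3
```

View pics/g7.png

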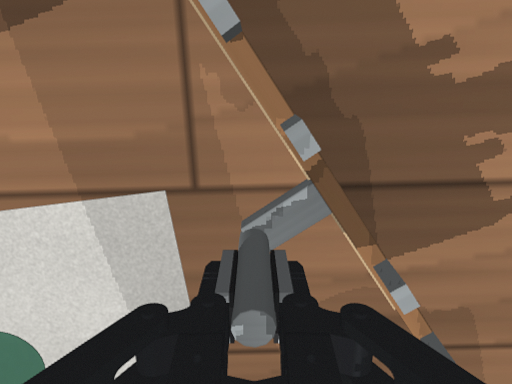

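View pics/t7.png

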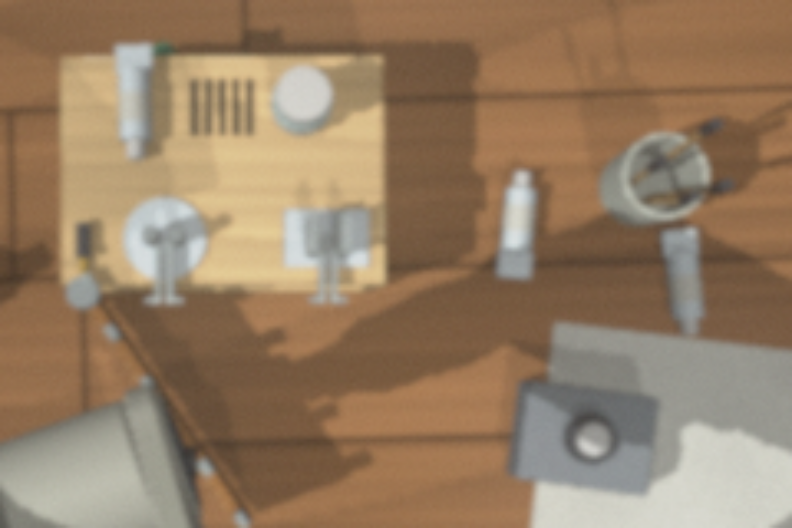

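Call:
{"name": "servo_tool", "arguments": {
  "rows": [
    [[-0.2, 0.84, 0], 0, 1.0],
    [[-0.14, 0.85, 0], 0, 1.0],
    [[-0.08, 0.86, 0], 0, 1.0],
    [[-0.03, 0.86, 0], 0, 1.0],
    [[0, 0, 0], 0, 1.0]
  ]
}}

```text
clock: 13.95
eef_pos: [463.0, 189.2, 105.0]
tcp_rot: [3.141, 0.003, -0.026]
contact_force: [-5.3, -3.1, 7.7]
opening: 0.176
```

Call:
{"name": "servo_tool", "arguments": {
  "rows": [
    [[0.03, 0.86, 0], 0, 1.0],
    [[0.08, 0.86, 0], 0, 1.0],
    [[0.13, 0.86, 0], 0, 1.0],
    [[0.17, 0.84, 0], 0, 1.0],
    [[0, 0, 0], 0, 1.0]
  ]
}}

```text
clock: 14.37
eef_pos: [467.1, 223.4, 104.9]
tcp_rot: [3.141, 0.003, -0.026]
contact_force: [-5.4, -2.6, 7.5]
opening: 0.176
```

```bash
python3 gap.py; cp pics/g.png pics/g8.png; python3 -c "
from h import *
f=grab('top'); c=f['frame'][100:260,190:430]
cv2.imwrite('pics/t8.png',cv2.resize(c[:,:,::-1],None,fx=3.3,fy=3.3))
print(r.sense())"
```

```text
[467.05183001 223.41303482 104.87299177] [-5.40902931 -2.5963536   7.51449176] 0.17623613242807937
2381 [253.6 294.1] rect [470.5 223.2] [42.2 17.8] 88.8
{'clock': 14.4667, 'qpos': array([4.41768422e-01, 3.30881671e-01, 1.95754079e+00, 5.98191415e-04,
       8.56640929e-01, 2.03825330e+00]), 'qvel': array([-0.00552049, -0.00208587,  0.00200814, -0.00039138, -0.00219477,
       -0.00202611]), 'joint_efforts': array([  0.30747741, -49.16885734, -29.71450925,  -0.20324585,
        -2.24237613,  -0.15294403]), 'eef_pos': array([466.87605401, 222.64357556, 104.86349187]), 'tcp_rot': array([ 3.14043095,  0.00330154, -0.02608306]), 'contact_force': array([-7.04004653, -2.3642239 ,  6.0367293 ]), 'wrist_torque': array([-0.37412124,  0.92185664, -0.16246134]), 'opening': 0.17357913841997008}
```

View pics/g8.png

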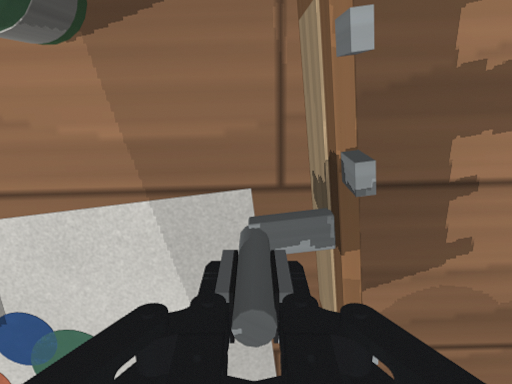

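View pics/t8.png

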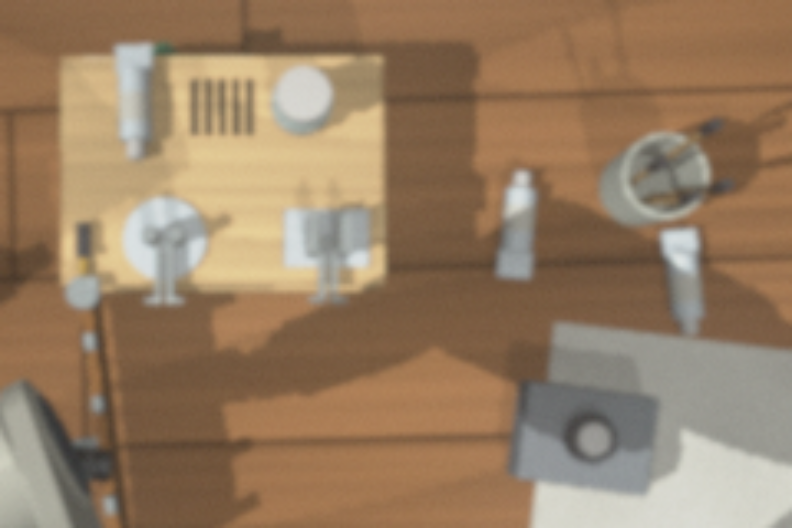

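The gate is near 1.44 rad and the post is still between the pads. One last hold to check that it stays put.

Call:
{"name": "servo_tool", "arguments": {
  "rows": [
    [[0, 0, 0], 0, 1.0],
    [[0, 0, 0], 0, 1.0],
    [[0, 0, 0], 0, 1.0],
    [[0, 0, 0], 0, 1.0],
    [[0, 0, 0], 0, 1.0]
  ]
}}

```text
clock: 14.88
eef_pos: [466.8, 222.3, 104.9]
tcp_rot: [3.14, 0.003, -0.027]
contact_force: [-6.3, -2.4, 5.5]
opening: 0.175
```

```bash
python3 - <<'E'
from h import *
s=r.sense(); d=s['eef_pos'][:2]-[608.5,189.1]
a=np.arctan2(d[1],d[0])-np.arctan2(-135,-48)
print(s['eef_pos'],s['contact_force'],s['opening'],'gate',(-a-0.025)%(2*np.pi), s['qvel'])
P=pts(grab('top'));b=(np.abs(P[...,2]-72)<5)&(np.hypot(P[...,0]-469,P[...,1]+255)<14);print('btn z',P[b].mean(0))
print(r.sign_off())
E
```

```text
[466.82333651 222.33247931 104.89254085] [-6.31435073 -2.37197779  5.5269211 ] 0.17510184477370608 gate 1.4345811427303712 [ 0.00190125 -0.00140153  0.00162583 -0.00079683 -0.00123745 -0.00273007]
btn z [ 468.2378891  -255.42205983   71.25267041]
the job is handed in; nothing more can be done
None
```

I did all the steps in order and handed the job in at about 15 s. The gate is held by its post at about 1.43 rad, worked out from the gripper position and my measured hinge.

- **Button:** I pressed it until the force jumped well above 5 N, which means it hit the bottom. It came back up: the top measured 72.7 mm right after, and about 71 mm from the top camera at the end (72 mm nominal).
- **Catches:** the round posts moved in about 11 mm each, then the flat plates about 11 mm each. Both pairs stayed in after I opened the fingers.
- **Gate:** at the last check the arm was still, the fingers were closed on the post at about 15 mm, and the wrist force was about 9 N.
- **Bystanders:** in the last views, everything visible looked undisturbed. I didn't measure their positions again, and the palette knife was out of those views.

**Disagreements:**
- **Fingertips:** the closed fingertips measured about 15 mm behind the reported TCP, not 11 mm ahead as stated. I found this while pressing the button and set all later heights from it.
- **Cameras:** the top and wrist cameras differed by about 2 mm in y. I used the wrist camera for the grasps.
- **Post arc:** during the swing the post ran about 3 mm outside my calculated arc, with up to 27 N at the wrist. I then moved the path outwards.

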